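Dry run of the scroll pattern on the engraving pantograph

ROBOT

A 7-joint arm with a two-finger parallel gripper is mounted at the origin on the work surface; the furniture and walls round the work are solid. World frame = base frame: x ahead of the robot, y to its left, z up, the work surface at z = 0. Lengths are in m, angles in rad, forces in N, time in s.
With the tool pointing down it reaches from about 0.425 to 0.95 m from the base axis. Payload 4.7 kg.
Tool frame: the origin (TCP) lies on the front face of the gripper's body, between the roots of the fingers; the fingertips stand 73 mm ahead of it and the grasp point (between the pads) lies 54 mm ahead of it (nose_length is the distance from the TCP to the fingertips, in m); z points along the fingers, y is the line along which they close (so a half turn about z gives the same grasp; the last joint's range is limited). The gripper opens to 85 mm and grips with 20 to 120 N. Pads are 22 mm wide; open, the fingers measure 114 mm over their backs; the gripper's body (76 mm by 85 mm) begins 54 mm behind the grasp point. The pads swing forward as they close: fully open they stand 13 mm farther back than shut.
Start: joints at [1.118, 0.469, -0.049, 1.532, 0.024, 1.141, -0.082], TCP at [0.278, -0.615, 0.304] pointing down, gripper open.
Joint ranges: [-2.59, 2.59], [-0.33, 1.99], [-1.39, 1.29], [0.1, 2.45], [-1.04, 4.18], [0.21, 1.99], [-2.66, 2.66]. Speed limits (rad/s): [2.57, 2.57, 3.14, 3.14, 3.14, 3.14, 3.14].

INTERFACE

Orientations are given as a 3x3 rotation matrix whose columns are the frame's x, y, z axes.
In Python, from workcell import * gives the robot as it stands. The module is installed in compiled form; this text tells all that it offers.
- The arm moves only by the tool step_arm, never from a script. Its argument "rows" is a list of rows, each a list of 3 entries, a list of its own where there are three numbers: the finger opening in mm, from 0 to 85.4, then the shift along the world's x, y, z in mm, then the turn, a rotation vector about the world's x, y, z in degrees. A call has 1 to 5 rows; each row shifts and turns the commanded pose from where the row before left it; what a row does not reach is not made up. A row lasts 1/12 s, in which the tool goes at most 41.7 mm and 7.16 degrees, less where a joint would pass 70% of its speed; a pose out of reach is approached as far as the arm can. A call is refused whole if a number of a shift passes 41.7 or a number of a turn 7.16, either way. A call with a gripper value outside its range is refused whole. The fingers move at their own pace and stop on an object; "newtons" is the grip in N (left out, the last holds). Time passes only in rows, so rows that do not move let the fingers close. It gives the time, the measured TCP pose, the force, the opening and the grip force at its end, in the units of the state.
- observe(): the state, without advancing time (a new reading comes with each control period).
- capture(name): name is "scene" or "top" or "wrist"; returns the picture (420x560x3 uint8, red, green, blue); there is no depth.
- camera_model(name): a dict with "intrinsics" (3x3 intrinsics, pixels), "rvec" (rotation vector, rad) and "tvec" (3), from world to camera coordinates, as OpenCV has them. Camera axes: x right, y down, z forward; pixel columns grow to the right and rows downward; lengths in m; the calibration is good to about 2 mm. A picture is of the moment at which its call begins: read the wrist's pose just before it. camera_model takes no time and is no camera call; for the wrist camera it gives the pose at the moment of the call.
- finish_job(): hands the job in; it is judged then, once.
The state is a dict: "clock": time; "joint_positions": joint angles; "qd": joint speeds; "tau": joint torques, N m; "ee_pos": TCP position; "ee_rot": TCP orientation; "contact_force": force on the tool from outside, world axes, zero at the start; "wrist_torque": the same for the moment, N m; "finger_gap": opening from 0.0 (shut) to 1.0 (fully open); "finger_force": force on a finger pad.
Only numpy, scipy, OpenCV 4.12 (cv2) and the standard library are available. Lean on these libraries where they do the work, as an engineer would, in place of code of your own. Each camera call takes 0.05 s, during which the arm holds its last target. There are 200 camera calls.

TASK

Make a dry run of the scroll pattern on the engraving pantograph. Pushing with the fingertips against the side of the upright black stylus handle, first bring the stylus back along its groove all the way to the outer end of the spiral, then trace the whole groove slowly and with a light touch all the way to its inner end, and leave it there. Only push: do not take the handle between the fingers, and do not disturb the loose things on and around the machine.

Things in the scene. Friction and masses are not known exactly. Their poses are not given: they have to be found in the camera images.
- pantograph: Grey bench-top engraving pantograph, 170 mm wide (x), 375 mm long (y), standing firmly on the table. Origin: on the table under the centre of its square pattern plate (146 x 146 mm aluminium, top 26 mm above the table). z up; +y points along the machine from the plate to the pivot post of the bars, 245 mm from the origin. On the plate a dark spiral groove about 10 mm wide guides the stylus.
- stylus_handle (a point): Middle of the stylus handle, an upright round black post 18 mm in diameter, straight from 69 to 110 mm above the table, top at 116 mm; this point is on its axis at 92 mm. It cannot leave the groove or be lifted; pushed from the side (about 2 N) it slides along the groove and stays where it is left; hard stops at the groove's ends. Fingertips at 72 to 85 mm clear the bars and meet its straight part.
- spindle: Steel cutter spindle with a brass collar, 21 mm wide, top 98 mm above the table; origin on its axis, 57 mm above the table. It follows the stylus, always half-way between it and the pivot post (70 mm high). Four flat jointed bars, all below 70 mm above the table, link stylus, spindle and post and follow freely; their elbow is on the machine's +x side.
- scroll (a joint): Place q of the stylus in the groove, as an angle about the plate's centre: -2.5 rad at the outer end, 1.8 rad at the inner end, growing counter-clockwise from above; about 0 at the start. The groove's centre line lies at radius 43.25 - 7.5 q mm from the plate's centre, at the angle 0.8 + q rad from the machine's +x axis (counter-clockwise from above).
- stylus: The stylus, a rigid part with the black handle; origin on its axis, in the groove, at the height of the plate's top (26 mm above the table).
- groove_0 (a point): Point on the groove's centre line at its outer end (q = -2.500), 26 mm above the table.
- groove_1 (a point): Point on the groove's centre line one sixth of the way (q = -1.783), 26 mm above the table.
- groove_2 (a point): Point on the groove's centre line two sixths of the way (q = -1.067), 26 mm above the table.
- groove_3 (a point): Point on the groove's centre line half-way (q = -0.350), 26 mm above the table.
- groove_4 (a point): Point on the groove's centre line four sixths of the way (q = 0.367), 26 mm above the table.
- groove_5 (a point): Point on the groove's centre line five sixths of the way (q = 1.083), 26 mm above the table.
- groove_6 (a point): Point on the groove's centre line at its inner end (q = 1.800), 26 mm above the table.
- bead_vial: Bystander: small clear capped vial, 27 mm wide, 32 mm high, standing on the free corner of the pattern plate (-x, -y), top 58 mm above the table. Origin under its centre.
- tweezers: Bystander: long tweezers, 162 mm, lying on the table to the right.
- mug: Bystander: orange mug, 101 mm high, at the back right.
- paste_tin: Bystander: round black tin cap, 55 mm wide, 14 mm high, to the right.
- small_vial: Bystander: small clear capped vial, 27 mm wide, 32 mm high, standing on the table to the right.

How it is judged:
On the way, in this order (a step that is already met when the one before it is completed fails the run):
1. the stylus is back at the outer end of the groove (value of joint scroll below -2.42 rad), for 0.2 s.
2. the stylus has been traced past the half-way point of the groove (value of joint scroll above -0.3 rad).
3. the stylus is at the inner end of the groove (value of joint scroll above 1.66 rad), for 0.2 s.
At the end, for the whole second after the job is handed in: The stylus was first brought to the outer end of the groove (within 0.08 rad, 5 mm), then traced along it, and rests at the inner end (joint above 1.66 of 1.8 rad, within about 4 mm of the end) (value of joint scroll above 1.66 rad and linear speed of stylus below 0.01 m/s); the robot touches nothing.
It fails at once if the stylus handle is taken between the fingers (horizontal distance between the grasp point and stylus_handle below 0.01 m and height (world z) of the grasp point below 0.122 m).
It fails at once if the stylus is pushed hard (over 30 N) instead of with a light touch (contact force between the fingers and stylus above 30 N).
It fails at once if the stylus is flicked or rushed along (over 0.3 m/s) (linear speed of stylus above 0.3 m/s).
It fails at once if a loose thing on or around the machine is disturbed (moved over 15 mm) (distance of any of bead_vial, tweezers, mug, paste_tin, small_vial from where it was at the start of the episode above 0.015 m).
It also fails if it takes over 58 s, if anything falls off the work surface, if the arm or the gripper's body presses on something with over 40 N, if the wrist force passes 120 N, or if a joint passes its speed limit or range.

## Working session

There is one attempt and no reset: what is moved stays moved. The work goes in short steps, Python scripts to look and compute and a tool call to move; the robot and the scene stay as the last step left them, time stands still between calls to the robot, and variables do not carry over. Pictures are saved under pics/ and viewed, at most 10 in all, crops included, and the job is handed in when it is done.

Besides the shell and the picture viewer there is one more tool, called after "Emit:" by a JSON object that holds its "method" and its "body", one argument or row to a line. step_arm: Moves the arm, as the interface text tells. Its arguments: {"type":"object","properties":{"rows":{"type":"array","items":{"type":"array"}},"newtons":{"type":"number"}},"required":["rows"]}

```bash
mkdir -p pics
python3 - <<'E'
from workcell import *
import cv2,numpy as np
for n in("scene","top"):
    im=capture(n); cv2.imwrite(f"pics/{n}0.png",im[:,:,::-1])
    m=camera_model(n); R=cv2.Rodrigues(np.array(m["rvec"]))[0]; print(n,np.round(m["intrinsics"],1).tolist(),np.round(-R.T@np.array(m["tvec"]).ravel(),3),np.round(R,2).tolist())
s=observe();print(s["clock"],s["ee_pos"],np.round(s["ee_rot"],3).tolist())
E
```

```text
scene [[536.5, 0.0, 281.7], [0.0, 536.5, 204.0], [0.0, 0.0, 1.0]] [0.089 0.519 0.772] [[-0.87, -0.5, -0.02], [-0.33, 0.6, -0.73], [0.38, -0.63, -0.68]]
top [[403.7, 0.0, 281.1], [0.0, 403.7, 207.5], [0.0, 0.0, 1.0]] [ 0.38  -0.11   0.931] [[-0.03, -1.0, 0.03], [-0.99, 0.02, -0.11], [0.11, -0.03, -0.99]]
0.1 [ 0.277413   -0.61490095  0.30296224] [[0.912, 0.411, -0.001], [0.411, -0.912, 0.002], [-0.0, -0.002, -1.0]]
```

View pics/top0.png

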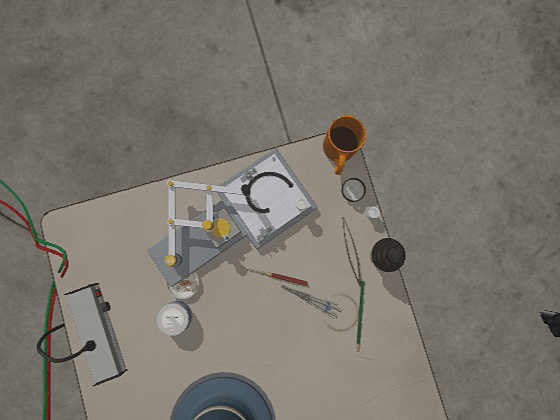

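View pics/scene0.png

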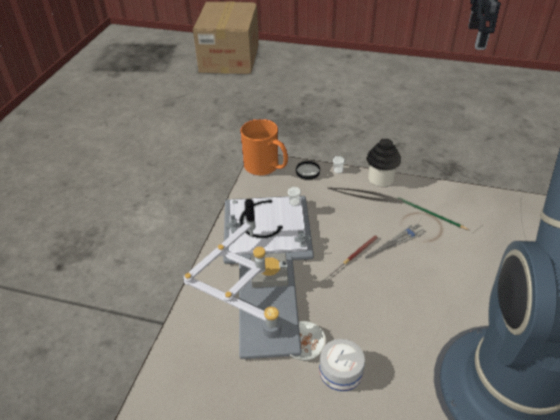

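The top view shows the stylus handle near (246,189), the post near (171,261), the plate around (268,199), and the bead vial at about (302,204). I'll zoom in on both views.

Run:
```python
import cv2,numpy as np
a=cv2.imread("pics/top0.png")[140:280,140:330]; b=cv2.imread("pics/scene0.png")[180:340,170:330]
a=cv2.resize(a,None,fx=4.2,fy=4.2,interpolation=cv2.INTER_CUBIC); b=cv2.resize(b,None,fx=3.7,fy=3.7,interpolation=cv2.INTER_CUBIC)
cv2.imwrite("pics/a.png",a);cv2.imwrite("pics/b.png",b)
```

```text
(no output)
```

View pics/a.png

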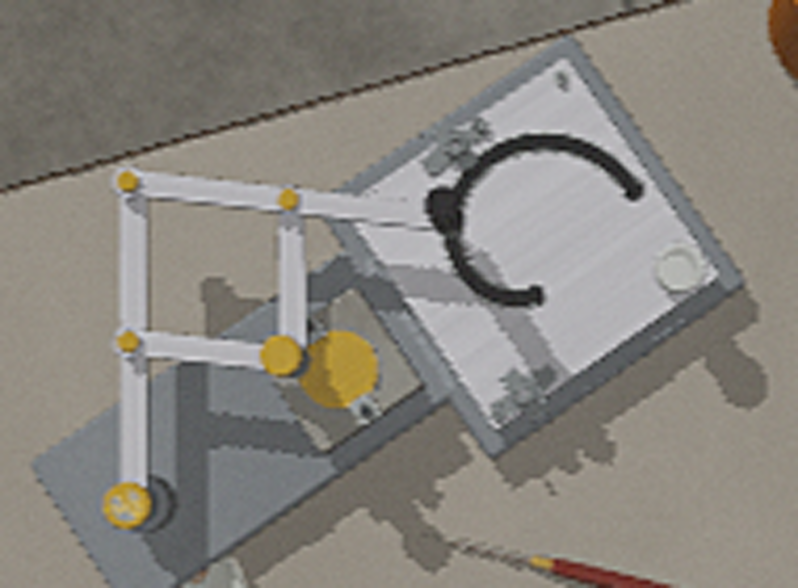

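View pics/b.png

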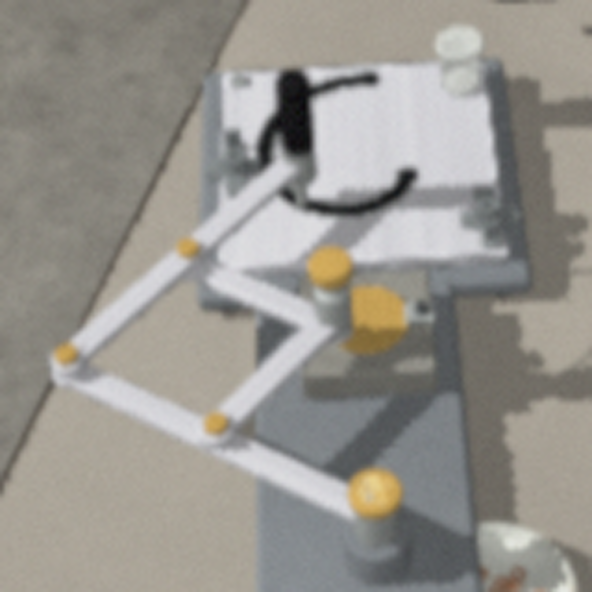

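Crop A: groove ends at about (637,193) outer and (537,296) inner, handle at (443,208), post at (127,505), plate corners at (572,55), (718,278), (497,432) and (358,190). Crop B: post at (376,492), handle top at (292,78), groove ends at (374,78) and (409,175).

```bash
cat > h.py <<'E'
from workcell import *
import cv2,numpy as np
def ray(n,p,m=None):
    m=m or camera_model(n); R=cv2.Rodrigues(np.array(m["rvec"]))[0]; c=-R.T@np.array(m["tvec"]).ravel()
    d=R.T@np.linalg.inv(m["intrinsics"])@np.array([p[0],p[1],1.]); return c,d/np.linalg.norm(d)
def onz(n,p,z,m=None):
    c,d=ray(n,p,m); return c+d*(z-c[2])/d[2]
def tri(rs):
    A=sum(np.eye(3)-np.outer(d,d) for c,d in rs); b=sum((np.eye(3)-np.outer(d,d))@c for c,d in rs)
    return np.linalg.solve(A,b)
def groove(q):
    q=np.asarray(q,float); r=43.25-7.5*q
    return np.stack([r*np.cos(.8+q),r*np.sin(.8+q)],-1)/1000
A=lambda u,v:((u+.5)/4.2-.5+140,(v+.5)/4.2-.5+140)
B=lambda u,v:((u+.5)/3.7-.5+170,(v+.5)/3.7-.5+180)
E
python3 - <<'E'
from h import *
np.set_printoptions(precision=4,suppress=True)
prs={"post":((127,505),(376,492)),"handletop":((443,205),(292,78)),"spindle":((281,355),(330,266)),"gout":((637,193),(374,78)),"gin":((537,296),(409,175))}
for k,(a,b) in prs.items(): print(k,tri([ray("top",A(*a)),ray("scene",B(*b))]))
g=groove([-2.5,1.8])
L=[(g[0],onz("top",A(637,193),.026)),(g[1],onz("top",A(537,296),.026)),(g[0],onz("scene",B(374,78),.026)),(g[1],onz("scene",B(409,175),.026)),
((0,.245),onz("top",A(127,505),.072)),((0,.245),onz("scene",B(376,492),.072))]
for c,p in zip([(.073,-.073),(-.073,-.073),(-.073,.073),(.073,.073)],[(572,55),(718,278),(497,432),(358,190)]): L.append((c,onz("top",A(*p),.026)))
P=np.array([l[0] for l in L]);W=np.array([l[1][:2] for l in L])
p0,w0=P.mean(0),W.mean(0);H=(P-p0).T@(W-w0);th=np.arctan2(H[0,1]-H[1,0],H[0,0]+H[1,1])
R=np.array([[np.cos(th),-np.sin(th)],[np.sin(th),np.cos(th)]]);t=w0-R@p0
print(th,t);print((W-(P@R.T+t))*1000)
print("handle pred",groove(0)@R.T+t, onz("top",A(443,205),.116),onz("scene",B(292,75),.116))
for q in np.linspace(-2.5,1.8,13): print(round(q,2),(groove(q)@R.T+t)*1000)
E
```

```text
post [0.3668 0.0978 0.0665]
handletop [ 0.5091 -0.0649  0.1126]
spindle [0.4386 0.0166 0.0928]
gout [ 0.5266 -0.1654  0.0237]
gin [ 0.4719 -0.1099  0.0231]
0.5673126227430253 [ 0.5008 -0.109 ]
[[-0.8528 -0.1362]
 [ 0.5067 -0.2448]
 [-1.8142  1.8235]
 [-0.5652  2.216 ]
 [-2.16   -1.1249]
 [-4.5501  3.3696]
 [ 1.4197 -0.714 ]
 [ 0.5799  2.2052]
 [-0.5097 -0.4776]
 [ 7.9457 -6.9167]]
handle pred [ 0.5095 -0.0666] [ 0.5078 -0.0655  0.116 ] [ 0.5089 -0.0635  0.116 ]
-2.5 [ 527.0649 -165.101 ]
-2.14 [ 543.1637 -150.4311]
-1.78 [ 552.5579 -131.8401]
-1.42 [ 554.6106 -112.0664]
-1.07 [549.714  -93.7795]
-0.71 [539.1572 -79.2212]
-0.35 [524.8772 -69.9308]
0.01 [509.1375 -66.5888]
0.37 [494.1832 -68.9946]
0.73 [481.9248 -76.1707]
1.08 [473.694  -86.5726]
1.44 [470.1031 -98.3653]
1.8 [ 471.0226 -109.7216]
```

Emit:
{"method": "step_arm", "body": {
  "rows": [
    [0,[13,36,0],[0,0,4.3]],
    [0,[13,36,0],[0,0,4.3]],
    [0,[13,36,0],[0,0,4.3]],
    [0,[13,36,0],[0,0,4.3]],
    [0,[13,36,0],[0,0,4.3]]
  ],
  "newtons": 20
}}

```text
clock: 0.52
ee_pos: [0.3427, -0.4333, 0.3035]
ee_rot: [[0.695, 0.719, -0.0], [0.719, -0.695, 0.001], [0.0, -0.001, -1.0]]
contact_force: [0.4, 1.0, -0.0]
finger_gap: 0.299
finger_force: 0.0
```

Emit:
{"method": "step_arm", "body": {
  "rows": [
    [0,[13,36,0],[0,0,4.3]],
    [0,[13,36,0],[0,0,4.3]],
    [0,[13,36,0],[0,0,4.3]],
    [0,[13,36,0],[0,0,4.3]],
    [0,[13,36,0],[0,0,4.3]]
  ]
}}

```text
clock: 0.93
ee_pos: [0.4076, -0.2534, 0.3038]
ee_rot: [[0.383, 0.924, -0.0], [0.924, -0.383, -0.0], [-0.0, -0.0, -1.0]]
contact_force: [1.4, -0.4, -0.2]
finger_gap: -0.002
finger_force: 0.0
```

Emit:
{"method": "step_arm", "body": {
  "rows": [
    [0,[13,36,0],[0,0,4.3]],
    [0,[13,36,0],[0,0,4.3]],
    [0,[13,36,0],[0,0,4.3]],
    [0,[13,36,0],[0,0,4.3]],
    [0,[0,0,0],[0,0,0]]
  ]
}}

```text
clock: 1.35
ee_pos: [0.4615, -0.1033, 0.3044]
ee_rot: [[0.082, 0.997, 0.002], [0.997, -0.082, 0.004], [0.004, 0.002, -1.0]]
contact_force: [0.4, 1.1, 0.9]
finger_gap: 0.002
finger_force: 0.0
```

Run:
```python
from h import *
np.set_printoptions(precision=4,suppress=True)
m=camera_model("wrist"); im=capture("wrist"); cv2.imwrite("pics/w1.png",im[:,:,::-1])
im2=capture("scene"); cv2.imwrite("pics/s1.png",cv2.resize(im2[60:300,130:400],None,fx=2.2,fy=2.2)[:,:,::-1])
import pickle; pickle.dump(m,open("w1.pkl","wb")); 
def pr(P): return cv2.projectPoints(np.array(P,float).reshape(-1,3),np.array(m["rvec"]),np.array(m["tvec"]),np.array(m["intrinsics"]),None)[0].reshape(-1,2)
print(pr([[.5091,-.065,.116],[.527,-.165,.026],[.471,-.11,.026],[.367,.098,.07],[.501,-.109,.026]]))
```

```text
[[338.9175 143.4762]
 [345.037  232.2872]
 [286.752  184.3081]
 [125.913  -70.2588]
 [316.8986 180.8877]]
```

View pics/w1.png

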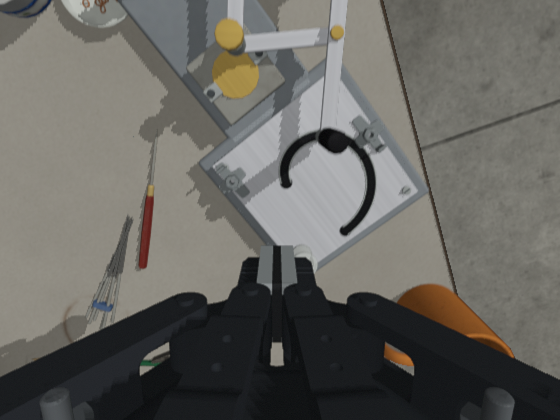

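View pics/s1.png

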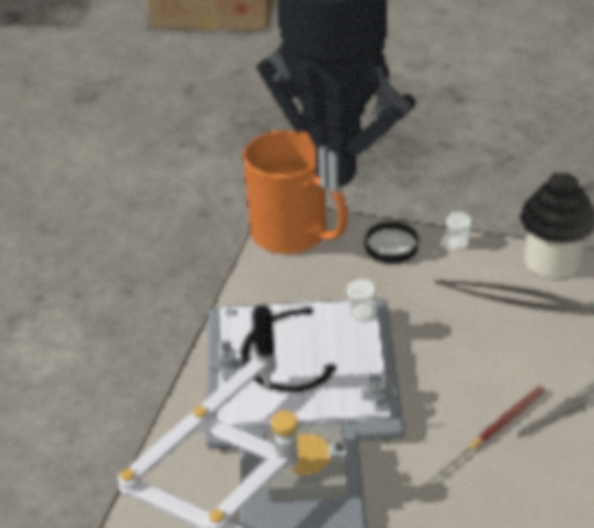

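Wrist view: handle at (341,144) and groove ends at (344,231) and (286,183), all within about a pixel of prediction, so the pose is good. The shut fingers widen towards their roots, so I'll keep the tips high, at about 83 mm.

```bash
cat >> h.py <<'E'
def fit():
    import pickle; m=pickle.load(open("w1.pkl","rb")); g=groove([-2.5,1.8])
    L=[(g[0],onz("top",A(637,193),.026)),(g[1],onz("top",A(537,296),.026)),(g[0],onz("scene",B(374,78),.026)),(g[1],onz("scene",B(409,175),.026)),
    ((0,.245),onz("top",A(127,505),.070)),(g[0],onz("wrist",(344,231),.026,m)),(g[1],onz("wrist",(286,183.5),.026,m)),(groove(0),onz("wrist",(341,144),.116,m)),(groove(0),onz("top",A(443,205),.116))]
    for c,p in zip([(.073,-.073),(-.073,-.073),(-.073,.073)],[(572,55),(718,278),(497,432)]): L.append((c,onz("top",A(*p),.026)))
    P=np.array([l[0] for l in L]);W=np.array([l[1][:2] for l in L])
    p0,w0=P.mean(0),W.mean(0);H=(P-p0).T@(W-w0);th=np.arctan2(H[0,1]-H[1,0],H[0,0]+H[1,1])
    R=np.array([[np.cos(th),-np.sin(th)],[np.sin(th),np.cos(th)]]);return th,R,w0-R@p0
def pose(q,d,th,R,t):
    "tool xy (mm), yaw deg for pushing face; d mm along the forward tangent from the handle axis"
    v=(groove(q+1e-4)-groove(q-1e-4))@R.T; v/=np.linalg.norm(v)
    return np.r_[(groove(q)@R.T+t)*1000+v*d, (np.degrees(np.arctan2(v[1],v[0]))-90+100)%360-100]
def gen(targets,z,dz=True):
    s=observe(); F=fit(); e=np.array(s["ee_pos"])*1000; r=np.array(s["ee_rot"])
    cur=np.r_[e[:2],np.degrees(np.arctan2(r[1,0],r[0,0])),e[2]]
    print("clock",round(s["clock"],2),"at",np.round(cur,1),"F",np.round(s["contact_force"],1),"j",np.round(s["joint_positions"],2))
    out=[]
    for q,d in targets:
        g=np.r_[pose(q,d,*F),z]; k=np.round((g-cur)*2)/2; cur=cur+k
        out.append([0,[k[0],k[1],k[3]],[0,0,k[2]]])
    for i in range(0,len(out),5): print(out[i:i+5])
E
python3 - <<'E'
from h import *
F=fit();print(F[0],F[2]);gen([(0,38)],230)
for q in(-2.5,0,1.8):print(q,pose(q,0,*F))
E
```

```text
0.5719851316182356 [ 0.50028138 -0.10819886]
clock 1.45 at [ 459.8 -109.8   84.7  303.7] F [-0.7 -1.2  0.1] j [ 0.61  0.18 -0.51  1.97  0.1   1.02 -0.05]
[[0, [np.float64(11.0), np.float64(45.0), np.float64(-73.5)], [0, 0, np.float64(4.0)]]]
-2.5 [ 526.84554482 -164.21979318  -57.73306365]
0 [508.82342712 -65.80079611  88.44680853]
1.8 [ 470.54511456 -109.10289742  195.89083676]
```

Emit:
{"method": "step_arm", "body": {
  "rows": [
    [0,[3.5,15,-24],[0,0,2]],
    [0,[3.5,15,-24],[0,0,2]],
    [0,[4,15,-25],[0,0,0]],
    [0,[0,0,-30],[0,0,0]],
    [0,[0,0,-20],[0,0,0]]
  ]
}}

```text
clock: 1.87
ee_pos: [0.4694, -0.0673, 0.1786]
ee_rot: [[0.028, 1.0, -0.003], [1.0, -0.028, -0.0], [-0.0, -0.003, -1.0]]
contact_force: [-0.6, -1.1, -1.4]
finger_gap: -0.005
finger_force: 0.0
```

Emit:
{"method": "step_arm", "body": {
  "rows": [
    [0,[0,0,-15],[0,0,0]],
    [0,[0,0,-9.5],[0,0,0]],
    [0,[0,0,0],[0,0,0]],
    [0,[0,0,0],[0,0,0]]
  ]
}}

```text
clock: 2.2
ee_pos: [0.4705, -0.0673, 0.1564]
ee_rot: [[0.028, 1.0, -0.001], [1.0, -0.028, -0.0], [-0.0, -0.001, -1.0]]
contact_force: [0.1, -0.5, 0.4]
finger_gap: -0.003
finger_force: 0.0
```

```bash
sed -i 's/k=np.round/k=np.round/; s/out.append.*/out.append([0,[float(k[0]),float(k[1]),float(k[3])],[0,0,float(k[2])]])/' h.py
python3 - <<'E'
from h import *
gen([(0,d) for d in (34,30,27,25,23)],156)
E
```

```text
clock 2.2 at [470.5 -67.3  88.4 156.4] F [ 0.1 -0.5  0.4] j [ 0.46  0.39 -0.49  2.11  0.28  0.7  -0.25]
[[0, [4.5, 2.5, -0.5], [0, 0, 0.0]], [0, [4.0, -0.0, 0.0], [0, 0, 0.0]], [0, [3.0, -0.5, 0.0], [0, 0, 0.0]], [0, [2.0, 0.0, 0.0], [0, 0, 0.0]], [0, [2.0, 0.0, 0.0], [0, 0, 0.0]]]
```

Emit:
{"method": "step_arm", "body": {
  "rows": [
    [0,[4.5,2.5,0],[0,0,0]],
    [0,[4,0,0],[0,0,0]],
    [0,[3,-0.5,0],[0,0,0]],
    [0,[1.5,0,0],[0,0,0]],
    [0,[0,0,0],[0,0,0]]
  ]
}}

```text
clock: 2.62
ee_pos: [0.4844, -0.0643, 0.1569]
ee_rot: [[0.027, 1.0, 0.001], [1.0, -0.027, -0.0], [-0.0, 0.001, -1.0]]
contact_force: [0.1, -0.6, -0.3]
finger_gap: 0.0
finger_force: 0.0
```

Emit:
{"method": "step_arm", "body": {
  "rows": [
    [0,[1,0,0],[0,0,0]],
    [0,[1,0,0],[0,0,0]],
    [0,[1,0,0],[0,0,0]],
    [0,[0,0,0],[0,0,0]]
  ]
}}

```text
clock: 2.95
ee_pos: [0.4864, -0.0643, 0.1564]
ee_rot: [[0.027, 1.0, -0.001], [1.0, -0.027, -0.0], [-0.0, -0.001, -1.0]]
contact_force: [-0.7, -0.2, 0.6]
finger_gap: -0.002
finger_force: 0.3
```

Emit:
{"method": "step_arm", "body": {
  "rows": [
    [0,[1,0,0],[0,0,0]],
    [0,[1,0,0],[0,0,0]],
    [0,[1,0,0],[0,0,0]],
    [0,[1,0,0],[0,0,0]]
  ]
}}

```text
clock: 3.28
ee_pos: [0.4905, -0.0641, 0.1564]
ee_rot: [[0.026, 1.0, -0.0], [1.0, -0.026, 0.0], [0.0, -0.0, -1.0]]
contact_force: [-1.1, 0.1, 1.1]
finger_gap: 0.0
finger_force: 0.9
```

Run:
```python
from h import *
im=capture("scene"); cv2.imwrite("pics/s2.png",cv2.resize(im[130:330,150:350],None,fx=2.9,fy=2.9,interpolation=cv2.INTER_CUBIC)[:,:,::-1])
gen([(-.1,18)],156)
```

```text
clock 3.33 at [490.7 -64.   88.5 156.4] F [-2.   1.4  0.8] j [ 0.44  0.42 -0.49  2.07  0.29  0.72 -0.26]
[[0, [4.5, 0.0, -0.5], [0, 0, -6.0]]]
```

View pics/s2.png

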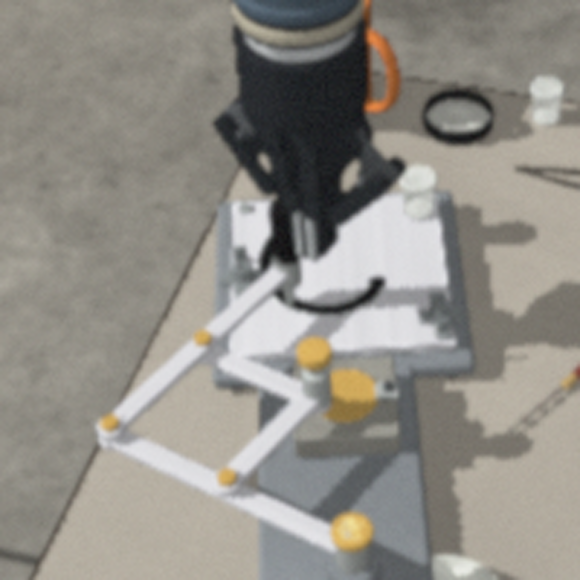

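The fingers touch the handle's side, at (285,240) in the crop. I'll generate the path back to the outer end.

Run:
```python
from h import *
gen([(q,19) for q in np.arange(-.1,-2.36,-.1)],156)
```

```text
clock 3.33 at [490.7 -64.   88.5 156.4] F [-2.   1.4  0.8] j [ 0.44  0.42 -0.49  2.07  0.29  0.72 -0.26]
[[0, [3.5, 0.5, -0.5], [0, 0, -6.0]], [0, [5.0, 1.0, 0.0], [0, 0, -6.0]], [0, [5.0, 0.5, 0.0], [0, 0, -5.5]], [0, [5.0, 0.0, 0.0], [0, 0, -6.0]], [0, [5.0, -0.5, 0.0], [0, 0, -6.0]]]
[[0, [5.0, -1.0, 0.0], [0, 0, -6.0]], [0, [5.0, -1.5, 0.0], [0, 0, -5.5]], [0, [5.0, -2.5, 0.0], [0, 0, -6.0]], [0, [4.5, -2.5, 0.0], [0, 0, -6.0]], [0, [4.5, -3.0, 0.0], [0, 0, -6.0]]]
[[0, [4.0, -4.0, 0.0], [0, 0, -5.5]], [0, [3.5, -4.0, 0.0], [0, 0, -6.0]], [0, [3.5, -5.0, 0.0], [0, 0, -6.0]], [0, [2.5, -5.0, 0.0], [0, 0, -5.5]], [0, [2.5, -5.0, 0.0], [0, 0, -6.0]]]
[[0, [1.5, -5.5, 0.0], [0, 0, -6.0]], [0, [1.5, -6.0, 0.0], [0, 0, -5.5]], [0, [0.0, -6.0, 0.0], [0, 0, -6.0]], [0, [0.0, -6.0, 0.0], [0, 0, -6.0]], [0, [-0.5, -6.0, 0.0], [0, 0, -5.5]]]
[[0, [-1.5, -6.5, 0.0], [0, 0, -6.0]], [0, [-2.0, -5.5, 0.0], [0, 0, -6.0]], [0, [-3.0, -6.0, 0.0], [0, 0, -5.5]]]
```

Emit:
{"method": "step_arm", "body": {
  "rows": [
    [0,[3.5,0.5,0],[0,0,-6]],
    [0,[5,1,0],[0,0,-6]],
    [0,[5,0.5,0],[0,0,-5.5]],
    [0,[5,0,0],[0,0,-6]],
    [0,[5,-0.5,0],[0,0,-6]]
  ]
}}

```text
clock: 3.75
ee_pos: [0.5139, -0.0623, 0.1561]
ee_rot: [[0.519, 0.855, -0.001], [0.855, -0.519, 0.001], [-0.0, -0.001, -1.0]]
contact_force: [-1.1, 1.0, -0.9]
finger_gap: 0.002
finger_force: 1.0
```

Emit:
{"method": "step_arm", "body": {
  "rows": [
    [0,[5,-1,0],[0,0,-6]],
    [0,[5,-1.5,0],[0,0,-5.5]],
    [0,[5,-2.5,0],[0,0,-6]],
    [0,[4.5,-2.5,0],[0,0,-6]],
    [0,[4.5,-3,0],[0,0,-6]]
  ]
}}

```text
clock: 4.17
ee_pos: [0.5378, -0.073, 0.156]
ee_rot: [[0.873, 0.488, -0.001], [0.488, -0.873, 0.0], [-0.001, -0.001, -1.0]]
contact_force: [-2.0, 1.3, 0.1]
finger_gap: -0.003
finger_force: 0.9
```

```bash
cat >> h.py <<'E'
def yellow(n,im):
    hsv=cv2.cvtColor(im,cv2.COLOR_RGB2HSV); k=cv2.inRange(hsv,(15,110,110),(32,255,255))
    N,l,st,c=cv2.connectedComponentsWithStats(k); return [(c[i].round(1).tolist(),int(st[i,4])) for i in range(1,N) if st[i,4]>6]
def where():
    "stylus place from the two yellow caps (spindle, post) in the top view, both measured in the same picture"
    F=fit(); im=capture("top"); ps=[onz("top",c,.098)[:2] for c,a in yellow("top",im)]
    guess=[]
    for q in np.linspace(-2.5,1.8,87):
        sp=(groove(q)@F[1].T+F[2]+(F[1]@[0,.245]+F[2]))/2
        guess.append((min(np.linalg.norm(sp-p) for p in ps),round(float(q),2)))
    print("q~",sorted(guess)[:3], yellow("top",im))
E
python3 - <<'E'
from h import *
where();gen([(q,19) for q in np.arange(-1.1,-2.46,-.1)],156)
im=cv2.imread("pics/top0.png")[:,:,::-1].copy();print(yellow("top",im))
E
```

```text
q~ [(np.float64(0.06116987837751053), -0.05), (np.float64(0.06118080272670231), -0.1), (np.float64(0.06123559226634408), 0.0)] [([347.0, 134.9], 147), ([340.3, 160.9], 85), ([182.7, 183.5], 14), ([176.6, 221.2], 16), ([170.3, 259.8], 69)]
clock 4.22 at [538.9 -73.7  29.  156.2] F [0.1 0.6 0.2] j [ 0.23  0.45 -0.22  1.97  0.14  0.73 -1.14]
[[0, [3.5, -3.0, -0.0], [0, 0, -5.0]], [0, [3.5, -4.5, -0.0], [0, 0, -6.0]], [0, [3.0, -4.5, -0.0], [0, 0, -6.0]], [0, [3.0, -5.0, -0.0], [0, 0, -5.5]], [0, [2.0, -5.5, -0.0], [0, 0, -6.0]]]
[[0, [2.0, -5.5, -0.0], [0, 0, -6.0]], [0, [1.0, -6.0, -0.0], [0, 0, -5.5]], [0, [0.5, -6.0, -0.0], [0, 0, -6.0]], [0, [-0.0, -6.0, -0.0], [0, 0, -6.0]], [0, [-1.0, -6.0, -0.0], [0, 0, -5.5]]]
[[0, [-1.5, -6.0, -0.0], [0, 0, -6.0]], [0, [-2.0, -6.0, -0.0], [0, 0, -6.0]], [0, [-2.5, -5.5, -0.0], [0, 0, -5.5]], [0, [-3.5, -5.5, -0.0], [0, 0, -6.0]]]
[([352.2, 118.7], 30), ([331.8, 135.8], 50), ([363.6, 129.1], 8), ([357.5, 144.9], 49), ([341.4, 159.5], 55), ([335.7, 168.0], 15), ([170.0, 182.5], 16), ([208.5, 187.0], 16), ([170.2, 220.9], 18), ([220.5, 227.5], 249), ([206.4, 224.2], 74), ([170.3, 259.7], 71), ([268.9, 273.7], 10)]
```

The arm hides the spindle in the top view, but the elbow cap is visible, and its distance to the stylus is fixed, so I'll monitor with that. It has moved with the push.

Emit:
{"method": "step_arm", "body": {
  "rows": [
    [0,[3.5,-3,0],[0,0,-5]],
    [0,[3.5,-4.5,0],[0,0,-6]],
    [0,[3,-4.5,0],[0,0,-6]],
    [0,[3,-5,0],[0,0,-5.5]],
    [0,[2,-5.5,0],[0,0,-6]]
  ]
}}

```text
clock: 4.63
ee_pos: [0.5533, -0.0951, 0.1562]
ee_rot: [[1.0, 0.015, -0.0], [0.015, -1.0, 0.001], [-0.0, -0.001, -1.0]]
contact_force: [-1.1, 1.8, -0.4]
finger_gap: 0.0
finger_force: 0.9
```

Emit:
{"method": "step_arm", "body": {
  "rows": [
    [0,[2,-5.5,0],[0,0,-6]],
    [0,[1,-6,0],[0,0,-5.5]],
    [0,[0.5,-6,0],[0,0,-6]],
    [0,[0,-6,0],[0,0,-6]],
    [0,[-1,-6,0],[0,0,-5.5]]
  ]
}}

```text
clock: 5.05
ee_pos: [0.5561, -0.1247, 0.1564]
ee_rot: [[0.882, -0.471, 0.001], [-0.471, -0.882, 0.001], [0.0, -0.001, -1.0]]
contact_force: [-0.8, 1.9, 0.1]
finger_gap: -0.004
finger_force: 0.8
```

```bash
cat >> h.py <<'E'
def where():
    "place q from the elbow cap in the top view: its distance to the stylus is fixed"
    F=fit(); e0=onz("top",(170,182.5),.067)[:2]; w=lambda q:groove(q)@F[1].T+F[2]; L=np.linalg.norm(w(0)-e0)
    post=onz("top",(170.2,259.8),.067)[:2]; L1=np.linalg.norm(post-e0)
    for c,a in yellow("top",capture("top")):
        e=onz("top",c,.067)[:2]
        if abs(np.linalg.norm(e-post)-L1)<.006:
            qs=np.linspace(-2.8,2.1,491); f=np.array([np.linalg.norm(w(q)-e)-L for q in qs])
            print("elbow",c,"q~",qs[np.nonzero(f[1:]*f[:-1]<0)[0]].round(2),"min|f| mm",round(1000*abs(f).min(),1),"ends mm",(1000*np.array([np.linalg.norm(w(q)-e)-L for q in(-2.5,1.8)])).round(1))
E
python3 - <<'E'
from h import *
where();gen([(q,19) for q in (-2.1,-2.2,-2.3,-2.4,-2.45,-2.5)],156)
E
```

```text
elbow [208.5, 192.0] q~ [-2.07] min|f| mm 0.1 ends mm [ 15.5 -34.5]
clock 5.1 at [ 555.7 -126.3  -28.4  156.4] F [-0.8  0.3 -0.9] j [ 0.12  0.47  0.04  1.93 -0.03  0.75 -1.89]
[[0, [-0.5, -5.5, -0.5], [0, 0, -6.0]], [0, [-2.0, -6.0, 0.0], [0, 0, -6.0]], [0, [-3.0, -5.5, 0.0], [0, 0, -5.5]], [0, [-3.5, -5.5, 0.0], [0, 0, -6.0]], [0, [-1.5, -2.5, 0.0], [0, 0, -3.0]]]
[[0, [-2.5, -2.5, 0.0], [0, 0, -3.0]]]
```

Emit:
{"method": "step_arm", "body": {
  "rows": [
    [0,[-0.5,-5.5,0],[0,0,-6]],
    [0,[-2,-6,0],[0,0,-6]],
    [0,[-3,-5.5,0],[0,0,-5.5]],
    [0,[-2.5,-4,0],[0,0,-6]],
    [0,[-1,-1.5,0],[0,0,-2]]
  ]
}}

```text
clock: 5.52
ee_pos: [0.5469, -0.1481, 0.1565]
ee_rot: [[0.594, -0.804, 0.001], [-0.804, -0.594, -0.001], [0.001, -0.001, -1.0]]
contact_force: [0.8, 0.1, 0.2]
finger_gap: 0.002
finger_force: 0.5
```

Run:
```python
from h import *
where();gen([(q,19) for q in (-2.42,-2.45,-2.5)],156)
```

```text
elbow [216.3, 196.5] q~ [-2.49] min|f| mm 0.1 ends mm [  0.4 -53.3]
clock 5.57 at [ 546.8 -148.2  -53.5  156.6] F [1.2 0.3 0.6] j [ 0.07  0.47  0.16  1.94 -0.1   0.74 -2.22]
[[0, [-0.5, -2.0, -0.5], [0, 0, 0.5]], [0, [-1.5, -1.5, -0.0], [0, 0, -2.0]], [0, [-2.0, -2.5, -0.0], [0, 0, -2.5]]]
```

Emit:
{"method": "step_arm", "body": {
  "rows": [
    [0,[-0.5,-1,0],[0,0,-1]],
    [0,[-0.5,-0.5,0],[0,0,-1]],
    [0,[-0.5,-0.5,0],[0,0,0]],
    [0,[0,0,0],[0,0,0]]
  ]
}}

```text
clock: 5.9
ee_pos: [0.5459, -0.1494, 0.1566]
ee_rot: [[0.567, -0.823, 0.002], [-0.823, -0.567, 0.0], [0.001, -0.002, -1.0]]
contact_force: [3.0, 0.6, -0.3]
finger_gap: -0.0
finger_force: 1.3
```

Emit:
{"method": "step_arm", "body": {
  "rows": [
    [0,[-0.5,-0.5,0],[0,0,0]],
    [0,[-0.5,-0.5,0],[0,0,0]],
    [0,[0,0,0],[0,0,0]]
  ]
}}

```text
clock: 6.15
ee_pos: [0.5452, -0.1499, 0.1567]
ee_rot: [[0.567, -0.824, 0.003], [-0.824, -0.567, 0.001], [0.001, -0.002, -1.0]]
contact_force: [4.1, 3.2, -1.1]
finger_gap: 0.002
finger_force: 2.7
```

Emit:
{"method": "step_arm", "body": {
  "rows": [
    [0,[-0.5,-0.5,0],[0,0,0]],
    [0,[-0.5,-0.5,0],[0,0,0]],
    [0,[0,0,0],[0,0,0]]
  ]
}}

```text
clock: 6.4
ee_pos: [0.5448, -0.1502, 0.1568]
ee_rot: [[0.567, -0.823, 0.004], [-0.823, -0.567, 0.001], [0.001, -0.004, -1.0]]
contact_force: [6.3, 4.0, -1.3]
finger_gap: -0.003
finger_force: 3.5
```

The force rose to about 7 N with the tool stalled: hard stop reached (contact offset about 22.5 mm). Next: back off, lift over and come down behind the handle.

Emit:
{"method": "step_arm", "body": {
  "rows": [
    [0,[4,2.5,0],[0,0,0]],
    [0,[5,3,0],[0,0,0]],
    [0,[0,0,20],[0,0,0]],
    [0,[0,0,30],[0,0,0]],
    [0,[0,0,10],[0,0,0]]
  ]
}}

```text
clock: 6.82
ee_pos: [0.553, -0.1473, 0.2193]
ee_rot: [[0.566, -0.825, 0.003], [-0.825, -0.566, -0.002], [0.003, -0.001, -1.0]]
contact_force: [1.0, -1.8, -0.6]
finger_gap: -0.001
finger_force: 0.0
```

Emit:
{"method": "step_arm", "body": {
  "rows": [
    [0,[-14,-9,0],[0,0,0]],
    [0,[-20,-13,0],[0,0,0]],
    [0,[-20,-13,0],[0,0,0]],
    [0,[-6,-3.5,0],[0,0,0]],
    [0,[0,0,0],[0,0,0]]
  ]
}}

```text
clock: 7.23
ee_pos: [0.49, -0.1865, 0.2162]
ee_rot: [[0.563, -0.827, -0.002], [-0.827, -0.563, -0.0], [-0.001, 0.002, -1.0]]
contact_force: [-0.3, -0.4, 0.2]
finger_gap: 0.001
finger_force: 0.0
```

Run:
```python
from h import *
where();gen([(-2.5,-36)],156)
```

```text
elbow [216.5, 196.5] q~ [-2.51] min|f| mm 0.0 ends mm [ -0.  -53.7]
clock 7.28 at [ 491.7 -185.3  -55.6  216.4] F [-0.5  1.3 -0. ] j [ 0.12  0.33  0.2   1.99 -0.08  0.83 -2.18]
[[0, [4.5, 2.0, -60.5], [0, 0, -2.0]]]
```

Emit:
{"method": "step_arm", "body": {
  "rows": [
    [0,[4.5,2,-20],[0,0,-2]],
    [0,[0,0,-25],[0,0,0]],
    [0,[0,0,-15],[0,0,0]],
    [0,[2,1.5,0],[0,0,0]],
    [0,[2,1.5,0],[0,0,0]]
  ]
}}

```text
clock: 7.7
ee_pos: [0.5015, -0.1788, 0.1558]
ee_rot: [[0.538, -0.843, -0.001], [-0.843, -0.538, 0.0], [-0.001, 0.001, -1.0]]
contact_force: [0.8, -0.8, 0.6]
finger_gap: 0.002
finger_force: 0.0
```

Emit:
{"method": "step_arm", "body": {
  "rows": [
    [0,[2,1,0],[0,0,0]],
    [0,[2,1,0],[0,0,0]],
    [0,[1,0.5,0],[0,0,0]],
    [0,[0,0,0],[0,0,0]]
  ]
}}

```text
clock: 8.03
ee_pos: [0.5065, -0.1771, 0.1573]
ee_rot: [[0.538, -0.843, 0.002], [-0.843, -0.538, -0.0], [0.001, -0.001, -1.0]]
contact_force: [-0.4, -0.4, 0.4]
finger_gap: -0.005
finger_force: 0.0
```

Run:
```python
from h import *
where();gen([(q,-22.5) for q in np.arange(-2.45,1.71,.1)],156)
```

```text
elbow [216.5, 196.5] q~ [-2.51] min|f| mm 0.0 ends mm [ -0.  -53.7]
clock 8.08 at [ 506.1 -177.2  -57.5  157.1] F [-0.4 -1.4 -0. ] j [ 0.11  0.43  0.18  2.01 -0.12  0.71 -2.21]
[[0, [5.0, 2.0, -1.0], [0, 0, 2.5]], [0, [6.0, 2.0, -0.0], [0, 0, 6.0]], [0, [6.0, 2.5, -0.0], [0, 0, 6.0]], [0, [6.0, 3.0, -0.0], [0, 0, 5.5]], [0, [5.0, 3.5, -0.0], [0, 0, 6.0]]]
[[0, [5.0, 4.0, -0.0], [0, 0, 6.0]], [0, [4.0, 4.5, -0.0], [0, 0, 5.5]], [0, [4.0, 5.0, -0.0], [0, 0, 6.0]], [0, [3.5, 5.0, -0.0], [0, 0, 6.0]], [0, [2.5, 5.5, -0.0], [0, 0, 5.5]]]
[[0, [2.5, 5.5, -0.0], [0, 0, 6.0]], [0, [1.5, 5.5, -0.0], [0, 0, 6.0]], [0, [1.0, 5.5, -0.0], [0, 0, 5.5]], [0, [1.0, 6.0, -0.0], [0, 0, 6.0]], [0, [-0.0, 5.5, -0.0], [0, 0, 6.0]]]
[[0, [-1.0, 5.5, -0.0], [0, 0, 5.5]], [0, [-1.0, 5.5, -0.0], [0, 0, 6.0]], [0, [-1.5, 5.5, -0.0], [0, 0, 6.0]], [0, [-2.0, 5.0, -0.0], [0, 0, 5.5]], [0, [-2.5, 4.5, -0.0], [0, 0, 6.0]]]
[[0, [-3.0, 4.5, -0.0], [0, 0, 6.0]], [0, [-3.0, 4.0, -0.0], [0, 0, 6.0]], [0, [-3.5, 4.0, -0.0], [0, 0, 5.5]], [0, [-4.0, 3.0, -0.0], [0, 0, 6.0]], [0, [-4.0, 3.0, -0.0], [0, 0, 6.0]]]
[[0, [-4.5, 2.5, -0.0], [0, 0, 6.0]], [0, [-4.5, 2.0, -0.0], [0, 0, 6.0]], [0, [-4.5, 1.5, -0.0], [0, 0, 5.5]], [0, [-4.5, 1.0, -0.0], [0, 0, 6.0]], [0, [-5.0, 0.5, -0.0], [0, 0, 6.0]]]
[[0, [-4.5, 0.5, -0.0], [0, 0, 6.0]], [0, [-4.5, -0.5, -0.0], [0, 0, 6.0]], [0, [-4.5, -0.5, -0.0], [0, 0, 6.0]], [0, [-4.5, -1.0, -0.0], [0, 0, 6.0]], [0, [-4.0, -1.5, -0.0], [0, 0, 6.0]]]
[[0, [-4.0, -2.0, -0.0], [0, 0, 5.5]], [0, [-3.5, -2.0, -0.0], [0, 0, 6.0]], [0, [-3.5, -2.5, -0.0], [0, 0, 6.0]], [0, [-3.0, -3.0, -0.0], [0, 0, 6.0]], [0, [-3.0, -3.0, -0.0], [0, 0, 6.0]]]
[[0, [-2.5, -3.0, -0.0], [0, 0, 6.5]], [0, [-2.0, -3.5, -0.0], [0, 0, 6.0]]]
```

Emit:
{"method": "step_arm", "body": {
  "rows": [
    [0,[2,1,-0.5],[0,0,1]],
    [0,[3,1,-0.5],[0,0,1.5]],
    [0,[6,2,0],[0,0,6]],
    [0,[6,2.5,0],[0,0,6]],
    [0,[6,3,0],[0,0,5.5]]
  ]
}}

```text
clock: 8.5
ee_pos: [0.5285, -0.1683, 0.1554]
ee_rot: [[0.797, -0.605, -0.001], [-0.605, -0.797, -0.001], [-0.0, 0.001, -1.0]]
contact_force: [-2.2, -1.0, 0.7]
finger_gap: 0.002
finger_force: 0.8
```

Emit:
{"method": "step_arm", "body": {
  "rows": [
    [0,[5,3.5,0],[0,0,6]],
    [0,[5,4,0],[0,0,6]],
    [0,[4,4.5,0],[0,0,5.5]],
    [0,[4,5,0],[0,0,6]],
    [0,[3.5,5,0],[0,0,6]]
  ]
}}

```text
clock: 8.92
ee_pos: [0.5509, -0.1467, 0.1556]
ee_rot: [[0.991, -0.134, 0.002], [-0.134, -0.991, -0.001], [0.002, 0.001, -1.0]]
contact_force: [0.1, -1.7, -0.2]
finger_gap: 0.002
finger_force: 1.0
```

Run:
```python
from h import *
where();gen([(q,-22.5) for q in np.arange(-1.55,0.06,.1)],156)
```

```text
elbow [199.7, 187.7] q~ [-1.72] min|f| mm 0.1 ends mm [ 33.6 -13.7]
clock 8.97 at [ 551.6 -145.2   -7.4  155.6] F [ 1.1 -0.4 -0.6] j [ 0.22  0.47 -0.04  1.92  0.03  0.75 -1.54]
[[0, [2.0, 5.0, 0.5], [0, 0, 5.0]], [0, [2.0, 5.5, -0.0], [0, 0, 6.0]], [0, [1.5, 5.5, -0.0], [0, 0, 5.5]], [0, [1.5, 5.5, -0.0], [0, 0, 6.0]], [0, [0.5, 6.0, -0.0], [0, 0, 6.0]]]
[[0, [-0.0, 5.5, -0.0], [0, 0, 5.5]], [0, [-0.5, 5.5, -0.0], [0, 0, 6.0]], [0, [-1.5, 5.5, -0.0], [0, 0, 6.0]], [0, [-1.5, 5.5, -0.0], [0, 0, 6.0]], [0, [-2.0, 5.0, -0.0], [0, 0, 5.5]]]
[[0, [-2.5, 4.5, -0.0], [0, 0, 6.0]], [0, [-3.0, 4.5, -0.0], [0, 0, 6.0]], [0, [-3.0, 4.0, -0.0], [0, 0, 6.0]], [0, [-3.5, 4.0, -0.0], [0, 0, 5.5]], [0, [-4.0, 3.0, -0.0], [0, 0, 6.0]]]
[[0, [-4.0, 3.0, -0.0], [0, 0, 6.0]], [0, [-4.5, 2.5, -0.0], [0, 0, 6.0]]]
```

Tracking well (q ≈ -1.7). Continuing.

Emit:
{"method": "step_arm", "body": {
  "rows": [
    [0,[2,5,0],[0,0,5]],
    [0,[2,5.5,0],[0,0,6]],
    [0,[1.5,5.5,0],[0,0,5.5]],
    [0,[1.5,5.5,0],[0,0,6]],
    [0,[0.5,6,0],[0,0,6]]
  ]
}}

```text
clock: 9.38
ee_pos: [0.5586, -0.119, 0.1558]
ee_rot: [[0.936, 0.353, 0.003], [0.353, -0.936, -0.001], [0.002, 0.002, -1.0]]
contact_force: [2.1, -1.2, -0.5]
finger_gap: 0.002
finger_force: 1.1
```

Emit:
{"method": "step_arm", "body": {
  "rows": [
    [0,[0,5.5,0],[0,0,5.5]],
    [0,[-0.5,5.5,0],[0,0,6]],
    [0,[-1.5,5.5,0],[0,0,6]],
    [0,[-1.5,5.5,0],[0,0,6]],
    [0,[-2,5,0],[0,0,5.5]]
  ]
}}

```text
clock: 9.8
ee_pos: [0.5533, -0.0913, 0.156]
ee_rot: [[0.647, 0.762, 0.003], [0.762, -0.647, -0.0], [0.002, 0.003, -1.0]]
contact_force: [2.1, -0.7, -1.0]
finger_gap: -0.002
finger_force: 1.1
```

Run:
```python
from h import *
where();gen([(q,-22.5) for q in np.arange(-.55,0.96,.1)],156)
```

```text
elbow [174.7, 182.5] q~ [-0.68  0.54] min|f| mm 0.0 ends mm [86.8 40.9]
clock 9.85 at [552.6 -90.1  49.9 155.8] F [ 0.2  0.6 -0.1] j [ 0.32  0.48 -0.3   1.93  0.2   0.76 -0.79]
[[0, [-1.5, 4.0, 0.0], [0, 0, 6.0]], [0, [-3.0, 4.5, 0.0], [0, 0, 6.0]], [0, [-3.0, 4.0, 0.0], [0, 0, 6.0]], [0, [-3.5, 4.0, 0.0], [0, 0, 6.0]], [0, [-4.0, 3.0, 0.0], [0, 0, 5.5]]]
[[0, [-4.0, 3.0, 0.0], [0, 0, 6.0]], [0, [-4.5, 2.5, 0.0], [0, 0, 6.0]], [0, [-4.5, 2.0, 0.0], [0, 0, 6.0]], [0, [-4.5, 1.5, 0.0], [0, 0, 6.0]], [0, [-4.5, 1.0, 0.0], [0, 0, 5.5]]]
[[0, [-5.0, 0.5, 0.0], [0, 0, 6.0]], [0, [-4.5, 0.0, 0.0], [0, 0, 6.0]], [0, [-4.5, -0.0, 0.0], [0, 0, 6.0]], [0, [-4.5, -0.5, 0.0], [0, 0, 6.0]], [0, [-4.5, -1.5, 0.0], [0, 0, 6.0]]]
[[0, [-4.0, -1.5, 0.0], [0, 0, 6.0]]]
```

Emit:
{"method": "step_arm", "body": {
  "rows": [
    [0,[-1.5,4,0],[0,0,6]],
    [0,[-3,4.5,0],[0,0,6]],
    [0,[-3,4,0],[0,0,6]],
    [0,[-3.5,4,0],[0,0,6]],
    [0,[-4,3,0],[0,0,5.5]]
  ]
}}

```text
clock: 10.27
ee_pos: [0.5381, -0.0715, 0.1558]
ee_rot: [[0.189, 0.982, 0.003], [0.982, -0.189, 0.001], [0.001, 0.003, -1.0]]
contact_force: [2.1, 0.4, -0.3]
finger_gap: -0.0
finger_force: 1.2
```

Emit:
{"method": "step_arm", "body": {
  "rows": [
    [0,[-4,3,0],[0,0,6]],
    [0,[-4.5,2.5,0],[0,0,6]],
    [0,[-4.5,2,0],[0,0,6]],
    [0,[-4.5,1.5,0],[0,0,6]],
    [0,[-4.5,1,0],[0,0,5.5]]
  ]
}}

```text
clock: 10.68
ee_pos: [0.5159, -0.0613, 0.1558]
ee_rot: [[-0.319, 0.948, 0.002], [0.948, 0.319, 0.001], [0.0, 0.003, -1.0]]
contact_force: [2.9, -0.1, 0.5]
finger_gap: -0.001
finger_force: 1.2
```

Run:
```python
from h import *
where();gen([(q,-22.5) for q in np.arange(.45,1.46,.1)],156)
```

```text
elbow [172.4, 182.8] q~ [-0.52  0.36] min|f| mm 0.1 ends mm [91.7 45.5]
clock 10.73 at [514.8 -61.3 108.8 155.5] F [0.1 1.1 0.2] j [ 0.49  0.47 -0.57  2.02  0.36  0.76  0.03]
[[0, [-4.0, 1.0, 0.5], [0, 0, 6.5]], [0, [-4.5, 0.5, -0.0], [0, 0, 5.5]], [0, [-4.5, -0.5, -0.0], [0, 0, 6.0]], [0, [-4.5, -0.5, -0.0], [0, 0, 6.0]], [0, [-4.5, -1.0, -0.0], [0, 0, 6.0]]]
[[0, [-4.0, -1.5, -0.0], [0, 0, 6.0]], [0, [-4.0, -2.0, -0.0], [0, 0, 6.0]], [0, [-4.0, -2.0, -0.0], [0, 0, 6.0]], [0, [-3.0, -2.5, -0.0], [0, 0, 6.0]], [0, [-3.5, -3.0, -0.0], [0, 0, 6.0]]]
[[0, [-2.5, -3.0, -0.0], [0, 0, 6.0]]]
```

Emit:
{"method": "step_arm", "body": {
  "rows": [
    [0,[-4,1,0.5],[0,0,6.5]],
    [0,[-4.5,0.5,0],[0,0,5.5]],
    [0,[-4.5,-0.5,0],[0,0,6]],
    [0,[-4.5,-0.5,0],[0,0,6]],
    [0,[-4.5,-1,0],[0,0,6]]
  ]
}}

```text
clock: 11.15
ee_pos: [0.494, -0.0622, 0.1562]
ee_rot: [[-0.749, 0.662, 0.002], [0.662, 0.749, 0.001], [-0.001, 0.002, -1.0]]
contact_force: [2.9, -0.1, -0.6]
finger_gap: -0.001
finger_force: 1.2
```

Emit:
{"method": "step_arm", "body": {
  "rows": [
    [0,[-4,-1.5,0],[0,0,6]],
    [0,[-4,-2,0],[0,0,6]],
    [0,[-4,-2,0],[0,0,6]],
    [0,[-3,-2.5,0],[0,0,6]],
    [0,[-3.5,-3,0],[0,0,6]]
  ]
}}

```text
clock: 11.57
ee_pos: [0.4755, -0.0728, 0.1563]
ee_rot: [[-0.98, 0.199, 0.002], [0.199, 0.98, 0.001], [-0.002, 0.002, -1.0]]
contact_force: [1.4, 1.9, 0.6]
finger_gap: -0.002
finger_force: 1.3
```

Run:
```python
from h import *
where();gen([(q,-22.5) for q in (1.45,1.55,1.62,1.68,1.72,1.76,1.8,1.84)],156)
```

```text
elbow [188.3, 184.5] q~ [-1.3   1.39] min|f| mm 0.0 ends mm [57.8 11.8]
clock 11.62 at [474.6 -73.6 168.7 156. ] F [ 1.2  1.  -0.5] j [ 0.74  0.49 -0.84  2.09  0.52  0.78  0.95]
[[0, [-3.0, -2.0, 0.0], [0, 0, 6.0]], [0, [-2.5, -3.0, 0.0], [0, 0, 6.0]], [0, [-1.5, -2.5, 0.0], [0, 0, 4.5]], [0, [-1.0, -2.0, 0.0], [0, 0, 3.5]], [0, [-1.0, -1.5, 0.0], [0, 0, 2.5]]]
[[0, [-0.5, -1.5, 0.0], [0, 0, 2.5]], [0, [-0.5, -1.5, 0.0], [0, 0, 2.0]], [0, [-1.0, -1.5, 0.0], [0, 0, 2.5]]]
```

Emit:
{"method": "step_arm", "body": {
  "rows": [
    [0,[-3,-2,0],[0,0,6]],
    [0,[-2.5,-3,0],[0,0,6]],
    [0,[-1.5,-2.5,0],[0,0,4.5]],
    [0,[-1,-2,0],[0,0,3.5]],
    [0,[-0.5,-1,0],[0,0,2.5]]
  ]
}}

```text
clock: 12.03
ee_pos: [0.4662, -0.0836, 0.156]
ee_rot: [[-0.982, -0.187, -0.0], [-0.187, 0.982, 0.001], [0.0, 0.001, -1.0]]
contact_force: [-0.1, 1.5, 1.5]
finger_gap: 0.002
finger_force: 1.0
```

Emit:
{"method": "step_arm", "body": {
  "rows": [
    [0,[-0.5,-1,0],[0,0,2]],
    [0,[-0.5,-1,0],[0,0,2]],
    [0,[0,-0.5,0],[0,0,1]],
    [0,[0,0,0],[0,0,0]]
  ]
}}

```text
clock: 12.37
ee_pos: [0.4651, -0.0858, 0.1559]
ee_rot: [[-0.962, -0.272, -0.001], [-0.272, 0.962, 0.001], [0.0, 0.001, -1.0]]
contact_force: [-0.3, 2.2, 1.9]
finger_gap: 0.002
finger_force: 1.3
```

Run:
```python
from h import *
where();gen([(q,-22.5) for q in (1.76,1.8,1.84)],156)
```

```text
elbow [193.7, 185.5] q~ [-1.51  1.79] min|f| mm 0.1 ends mm [46.3  0.1]
clock 12.42 at [ 465.1  -85.9 -164.2  155.9] F [0.3 2.9 1.6] j [ 0.86  0.53 -0.96  2.1   0.6   0.81  1.37]
[[0, [-0.0, -0.0, 0.0], [0, 0, 357.5]], [0, [-0.5, -1.5, 0.0], [0, 0, 2.5]], [0, [-0.5, -1.5, 0.0], [0, 0, 2.5]]]
```

q ≈ 1.79. A few small nudges until the stop is felt.

Emit:
{"method": "step_arm", "body": {
  "rows": [
    [0,[0,-1,0],[0,0,0]],
    [0,[0,-0.5,0],[0,0,0]],
    [0,[0,0,0],[0,0,0]]
  ]
}}

```text
clock: 12.67
ee_pos: [0.4651, -0.0866, 0.156]
ee_rot: [[-0.962, -0.275, 0.0], [-0.275, 0.962, 0.002], [-0.001, 0.002, -1.0]]
contact_force: [-0.5, 5.3, 2.3]
finger_gap: 0.001
finger_force: 2.7
```

Emit:
{"method": "step_arm", "body": {
  "rows": [
    [0,[0,-0.7,0],[0,0,0]],
    [0,[0,-0.7,0],[0,0,0]],
    [0,[0,0,0],[0,0,0]]
  ]
}}

```text
clock: 12.92
ee_pos: [0.4651, -0.0872, 0.156]
ee_rot: [[-0.961, -0.275, 0.0], [-0.275, 0.961, 0.003], [-0.001, 0.003, -1.0]]
contact_force: [-0.7, 8.0, 0.8]
finger_gap: 0.002
finger_force: 3.7
```

Emit:
{"method": "step_arm", "body": {
  "rows": [
    [0,[0,-0.5,0],[0,0,0]],
    [0,[0,0,0],[0,0,0]],
    [0,[0,0,0],[0,0,0]]
  ]
}}

```text
clock: 13.17
ee_pos: [0.4651, -0.0873, 0.156]
ee_rot: [[-0.961, -0.276, 0.0], [-0.276, 0.961, 0.004], [-0.001, 0.003, -1.0]]
contact_force: [-0.7, 7.4, 2.4]
finger_gap: 0.002
finger_force: 4.0
```

At the inner stop, with about 8 N against it. I'll back straight off, then lift clear.

Emit:
{"method": "step_arm", "body": {
  "rows": [
    [0,[-0.5,3,0],[0,0,0]],
    [0,[-1,5,0],[0,0,0]],
    [0,[-1,5,0],[0,0,0]],
    [0,[0,0,20],[0,0,0]],
    [0,[0,0,30],[0,0,0]]
  ]
}}

```text
clock: 13.58
ee_pos: [0.4606, -0.077, 0.2043]
ee_rot: [[-0.961, -0.275, -0.007], [-0.275, 0.961, 0.001], [0.006, 0.002, -1.0]]
contact_force: [0.2, -0.1, 0.4]
finger_gap: -0.001
finger_force: 0.0
```

Emit:
{"method": "step_arm", "body": {
  "rows": [
    [0,[0,0,40],[0,0,0]],
    [0,[0,0,30],[0,0,0]],
    [0,[0,0,0],[0,0,0]],
    [0,[0,0,0],[0,0,0]],
    [0,[0,0,0],[0,0,0]]
  ]
}}

```text
clock: 14.0
ee_pos: [0.4619, -0.0774, 0.2753]
ee_rot: [[-0.962, -0.274, -0.002], [-0.274, 0.962, -0.001], [0.002, -0.001, -1.0]]
contact_force: [0.7, -0.6, -0.2]
finger_gap: -0.001
finger_force: 0.0
```

Run:
```python
from h import *
where()
im=capture("scene"); cv2.imwrite("pics/s3.png",cv2.resize(im[130:330,150:350],None,fx=2.9,fy=2.9,interpolation=cv2.INTER_CUBIC)[:,:,::-1])
```

```text
(no output)
```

View pics/s3.png

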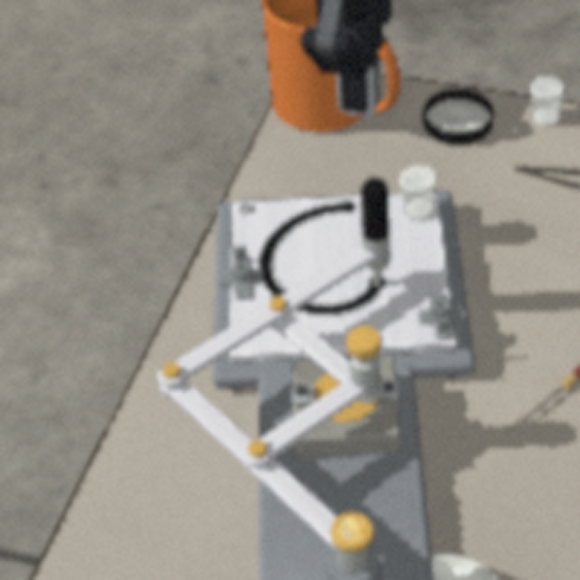

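The stylus stands at the inner end of the groove (378,280 in the crop), the vial is undisturbed and the gripper is clear.

```bash
python3 -c "
from workcell import *
print(finish_job())"
```

```text
the job is handed in; nothing more can be done
None
```

I pushed the stylus back to the outer end of the groove, then traced it with a light touch (force readings never above about 9 N) to the inner end. It rests there with the gripper clear and nothing seen disturbed; the job is handed in, and no verdict came back.

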